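# Open the tab-locked beam gate

### The arm

A 7-joint arm with a two-finger parallel gripper is mounted at the origin on the work surface; the furniture and walls round the work are solid. World frame = base frame: x ahead of the robot, y to its left, z up, the work surface at z = 0. Lengths are in m, angles in degrees, forces in N, time in s.
With the tool pointing down it reaches from about 0.425 to 0.875 m from the base axis. Payload 4.7 kg.
Tool frame: the origin (TCP) lies midway between the tips of the shut fingers; the grasp point (between the pads) lies 19 mm behind it; z points along the fingers, y is the line along which they close (so a half turn about z gives the same grasp; the last joint's range is limited). The gripper opens to 87 mm and grips with 3 to 60 N. Pads are 19 mm wide; open, the fingers measure 117 mm over their backs; the gripper's body (75 mm by 190 mm) begins 51 mm behind the grasp point.
Start: joints at [75.35, 18.392, -4.016, 83.108, 1.295, 78.541, -3.26], TCP at [0.173, -0.627, 0.223] pointing down, gripper open.
Joint ranges: [-163.93, 163.93], [-17.29, 119.83], [-79.2, 71.16], [3.27, 140.29], [-89.18, 269.18], [5.43, 117.66], [-154.24, 154.24]. Speed limits (degrees/s): [147.25, 147.25, 180, 180, 180, 180, 180].

### API

Orientations are given as a 3x3 rotation matrix whose columns are the frame's x, y, z axes.
In Python, from rig import bot, solver, eyes, ticket, spotter, current_time, current_joints, current_joint_velocities, current_effort, current_position, current_tcp_rot, current_wrist_force, current_torque, current_gripper_width gives the robot as it stands. Calls block until the motion is done:
- bot.move_ptp(position, orientation): joint-space move of the TCP to a pose.
- bot.movel(position, max_speed=0.15, attitude=None, guard=None): straight line of the TCP; attitude=None keeps the orientation; max_speed is the mean speed in m/s. With guard (N) it stops when the force on the tool has changed by that much, and returns True; else False.
- bot.goto_joints(angles): joint-space move.
- bot.let_go() and bot.gripper_close(newtons=None): open the fingers fully, or close them until they stop; newtons is the grip in N (None keeps the last).
- bot.hold(seconds).
- solver.ik(position, orientation): joint angles nearest the present ones, or None.
- eyes.get_image(name): name is "scene" or "top" or "wrist"; returns a dict with "frame" (400x640x3 uint8, red, green, blue), "mtx" (3x3 intrinsics, pixels), "dist" ([k1, k2, p1, p2, k3] as OpenCV has them; the pictures are not rectified), "R" (3x3) and "t" (3): a world point X has camera coordinates R X + t. Camera axes: x right, y down, z forward; pixel columns grow to the right and rows downward; lengths in m; the calibration is good to about 2 mm. A picture is of the moment at which its call begins. There is no depth.
A pose or a line that the arm cannot do raises bot.MotionError and nothing moves.
- ticket.finish_job(): hands the job in, once; it reports no verdict.
Trained networks look in the newest picture that a camera, given by its name, has taken for a name from the list of things; names that differ only in an ending like _2 or _b are one class to them, and where a whole thing is asked for, a point or a joint stands for the part that bears it (a point fixed in the world has none). Each returns a list of dicts, best first, with "confidence" (0 to 1); they miss things now and then, are a little off and sometimes report something else, mostly with a low value. They report only what shows in the picture. A call takes as long as a camera call. They do not tell look-alikes from the thing itself.
- spotter.find_in(camera, thing): "extent" ([centre column, centre row, width, height] in pixels, round what is visible of it).
- spotter.place_of(camera, thing): "pixel" ([column, row] in pixels: a listed point, or the origin of a listed thing).
Readings, each from a call of its own:
- current_time(): time.
- current_joints(): joint angles.
- current_joint_velocities(): joint speeds.
- current_effort(): joint torques, N m.
- current_position(): TCP position.
- current_tcp_rot(): TCP orientation.
- current_wrist_force(): force on the tool from outside, world axes, zero at the start.
- current_torque(): the same for the moment, N m.
- current_gripper_width(): opening from 0.0 (shut) to 1.0 (fully open).
Only numpy, scipy, OpenCV 4.12 (cv2) and the standard library are available. Lean on these libraries where they do the work, as an engineer would, in place of code of your own. Each camera call takes 0.05 s, during which the arm holds its last target. There are 200 camera calls.

### The job

Open the beam gate on the table: gently pinch in the two release tabs on its knob, turn the knob anticlockwise until you feel its adjustable end stop (do not force it against the lock or the stop), and let go so that both tabs spring out and latch there. Only then push the slide fully home into the gate, gently, leave it there with the knob still latched, and do not disturb the things standing around.

Things in the scene. Friction and masses are not known exactly. Their poses are not given: they have to be found in the camera images.
- gate: Beam gate fixed to the table: grey plate (x -135..+55, y -55..+55 mm, 10 thick), round black knob ringed by dark keeper blocks (tops 37 mm above the table, out to 44 mm from the knob axis), and a slide between two black rails. Origin on the knob's upright axis at table height; +x from the slide to the knob (the way to push), z up.
- knob (a joint): Knob angle, rad: 0 = locked as found (0.05 play), grows anticlockwise from above; turns only with both tabs in, needs 0.1 N m, stays where left. At 0 the line of the tabs is 50 deg (0.873 rad) anticlockwise from the gate's +x and turns with the knob. The end stop is set somewhere from 0.99 to 1.41: feel for it. The tabs latch at the stop or up to 0.05 short of it.
- tab_a (a joint): First release tab, m pinched in: 0 out, 0.006 fully in; from 0.0045 it frees the knob. Steel plate at the knob's side, face 18 mm wide, 40 to 67 mm above the table; at knob angle 0 it is on the gate's +50 deg side. Over both tabs: 54 mm out, 42 mm in. Spring: 3 N to start, 8 N fully in, per tab. Over 30 N on a tab is too hard.
- tab_b (a joint): The same for the second tab, on the opposite side of the knob.
- slide (a joint): Slide travel along the gate's +x, m: starts at 0 to 0.008; 0.030 = fully home against its end. Blocked at about 0.010 while the knob is locked. Friction 2 to 3 N, stays where left; over 25 N is too hard.
- knob_grip (a point): Point on the knob axis at the middle of the tabs' height, 54 mm above the table. The black knob between the tabs is 33 mm across and 69 mm high above the table.
- slide_rib (a point): Middle of the rear face (towards the gate's -x, the face to push) of the black upright rib on the slide. Rib: 10 mm thick along x, 30 mm wide, 25 to 55 mm above the table. Slide top 25 mm, rails 24 mm; dark beam tubes from 16 mm either side of the middle line, tops 28.5 mm.
- tooth_a: Steel tooth under the first tab, 33 mm above the table among the keeper blocks; only the lock and the end stop touch it. It takes all the turning force at the end stop, about 28 mm from the axis; more than 20 N (0.5 N m on the knob) is forcing it; the stop gives by about 0.03 rad up to there. Origin on the knob axis.
- tooth_b: The same on the second tab; it is loaded by the lock but not by the end stop.
- objective_can_0: Bystander: round objective can with a cream lid, 37 mm across, 58 mm high, beside the gate. Origin at the centre of its underside.
- filter_cube: Bystander: black cube with a round glass face, 33 x 30 x 32 mm, beside the gate. Origin at the centre of its underside.
- post_a: Bystander: standing steel post, 13 mm across, 75 mm high. Origin at the centre of its underside.
- holder_bare: Bystander: black post holder on a slotted base, 70 x 42 x 60 mm. Origin at its underside.
Mind the look-alikes: they are no part of the job. Of the things that look like the gate, the larger one is meant.

How it is judged:
By the outcome, as a careful person would: the job done as asked, in the order asked, and still so for the second after the job is handed in, with the robot touching nothing.
It also fails if it takes over 70 s, if anything falls off the work surface, if the arm or the gripper's body presses on something with over 40 N, if the wrist force passes 120 N, or if a joint passes its speed limit or range.

## Working session

There is one attempt and no reset: what is moved stays moved. The work goes in short steps, each a Python script; the robot and the scene stay as the last script left them, time stands still between calls to the robot, and variables do not carry over. Pictures are saved under pics/ and viewed, on a budget of 10 in all, crops included, one or two more only if the job needs it, and the job is handed in when it is done.

```bash
ls; mkdir -p pics; python3 - <<'E'
from rig import *
import cv2
for c in ("scene","top"):
    im=eyes.get_image(c); cv2.imwrite(f"pics/{c}0.png",im["frame"][:,:,::-1])
    for th in ("gate","knob_grip","slide_rib","tooth_a","tab_a","objective_can_0","filter_cube","post_a","holder_bare"):
        try:
            print(c,th,[(d["pixel"],round(d["confidence"],2)) for d in spotter.place_of(c,th)][:3])
        except Exception as e: print(c,th,e)
    print(im["R"],im["t"],im["mtx"],im["dist"])
print(current_time())
E
```

```text
pics
scene gate [([350.7, 220.0], 0.86), ([254.2, 253.1], 0.78)]
scene knob_grip [([249.7, 242.7], 0.86)]
scene slide_rib [([311.3, 194.1], 0.71), ([218.2, 238.2], 0.48)]
scene tooth_a []
scene tab_a it knows: filter_cube, gate, holder_bare, knob_grip, objective_can, post, slide_rib, tooth
scene objective_can_0 [([366.3, 172.5], 0.9)]
scene filter_cube [([344.3, 159.0], 0.67)]
scene post_a [([238.4, 305.8], 0.59)]
scene holder_bare [([308.6, 323.1], 0.95)]
[[ 0.95812148  0.28593845  0.01557003]
 [ 0.24467246 -0.78917285 -0.56333081]
 [-0.14879049  0.54354891 -0.82608472]] [-0.55425046 -0.10264231  1.21887812] [[504.10346452   0.         322.23824243]
 [  0.         504.10346452 199.80154878]
 [  0.           0.           1.        ]] [-0.00772617  0.          0.          0.          0.        ]
top gate [([383.4, 234.6], 0.67), ([318.3, 151.3], 0.63)]
top knob_grip [([382.6, 236.7], 0.66), ([316.9, 151.1], 0.59)]
top slide_rib [([313.5, 194.6], 0.72), ([389.1, 266.4], 0.67)]
top tooth_a []
top tab_a it knows: filter_cube, gate, holder_bare, knob_grip, objective_can, post, slide_rib, tooth
top objective_can_0 [([253.6, 150.7], 0.59)]
top filter_cube [([242.3, 185.4], 0.49)]
top post_a [([436.3, 230.9], 0.56)]
top holder_bare [([433.2, 161.5], 0.77), ([244.4, 181.8], 0.5)]
[[ 0.01098899 -0.99975585  0.01916965]
 [-0.99850433 -0.01199799 -0.05333988]
 [ 0.05355686 -0.01855483 -0.9983924 ]] [0.01312803 0.54934586 1.03571273] [[487.86982367   0.         314.87211888]
 [  0.         487.86982367 194.28755626]
 [  0.           0.           1.        ]] [-0.10967069  0.          0.          0.          0.        ]
0.9
```

```bash
python3 - <<'E'
import cv2,numpy as np
a=cv2.imread("pics/scene0.png")[120:360,170:490];b=cv2.imread("pics/top0.png")[90:330,190:510]
f=lambda i:cv2.resize(i,(800,600),interpolation=cv2.INTER_CUBIC)
cv2.imwrite("pics/a.png",f(a));cv2.imwrite("pics/b.png",f(b))
E
cat > h.py <<'E'
import cv2,numpy as np
from rig import *
def ray(im,px):
    u=cv2.undistortPoints(np.array([[px]],float),im["mtx"],im["dist"])[0,0]
    d=im["R"].T@np.array([*u,1]); return -im["R"].T@im["t"],d
def onz(im,px,z):
    c,d=ray(im,px); return c+d*(z-c[2])/d[2]
def proj(im,P):
    return cv2.projectPoints(np.atleast_2d(np.array(P,float)),cv2.Rodrigues(im["R"])[0],im["t"],im["mtx"],im["dist"])[0][:,0]
E
python3 - <<'E'
from h import *
im=eyes.get_image("scene");it=eyes.get_image("top")
np.set_printoptions(precision=4,suppress=True)
print("small? top",[onz(it,p,z) for p,z in [([383,235],0),([382.6,236.7],.054),([389.1,266.4],.04)]])
print("large? top",[onz(it,p,z) for p,z in [([318.3,151.3],0),([316.9,151.1],.054),([313.5,194.6],.04)]])
print("scene",[onz(im,p,z) for p,z in [([350.7,220],0),([311.3,194.1],.04),([254.2,253.1],0),([249.7,242.7],.054),([218.2,238.2],.04)]])
print("others",[onz(im,p,0) for p in ([366.3,172.5],[344.3,159],[238.4,305.8],[308.6,323])])
print("otherstop",[onz(it,p,0) for p in ([253.6,150.7],[242.3,185.4],[436.3,230.9],[433.2,161.5])])
E
```

```text
small? top [array([ 0.4626, -0.1307,  0.    ]), array([ 0.4607, -0.1213,  0.054 ]), array([ 0.398 , -0.1377,  0.04  ])]
large? top [array([0.6445, 0.0127, 0.    ]), array([0.6372, 0.0169, 0.054 ]), array([0.5471, 0.0228, 0.04  ])]
scene [array([0.6416, 0.0115, 0.    ]), array([0.5446, 0.0263, 0.04  ]), array([ 0.4654, -0.1303,  0.    ]), array([ 0.4633, -0.1362,  0.054 ]), array([ 0.3924, -0.1385,  0.04  ])]
others [array([0.6431, 0.1521, 0.    ]), array([0.582 , 0.1763, 0.    ]), array([ 0.4779, -0.2514,  0.    ]), array([ 0.6234, -0.2445,  0.    ])]
otherstop [array([0.6441, 0.1546, 0.    ]), array([0.5675, 0.1779, 0.    ]), array([ 0.4725, -0.249 ,  0.    ]), array([ 0.6259, -0.2423,  0.    ])]
```

View pics/a.png

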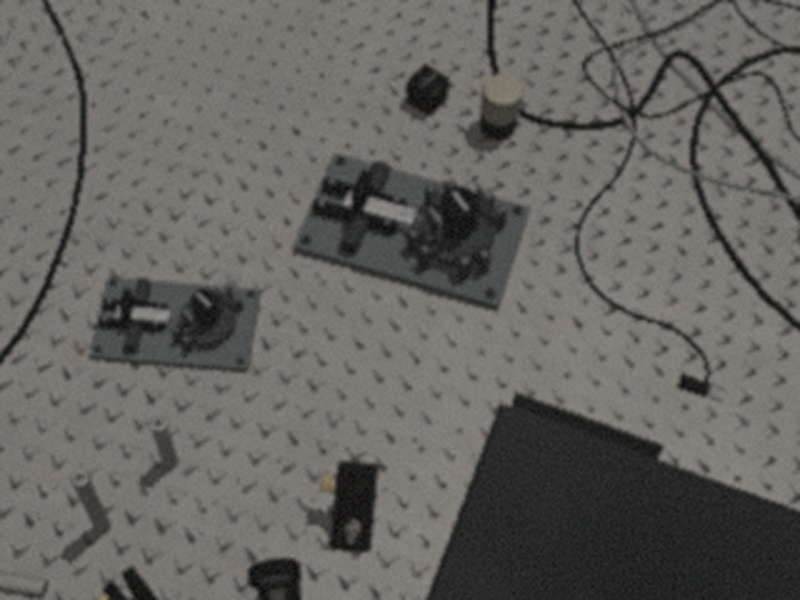

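View pics/b.png

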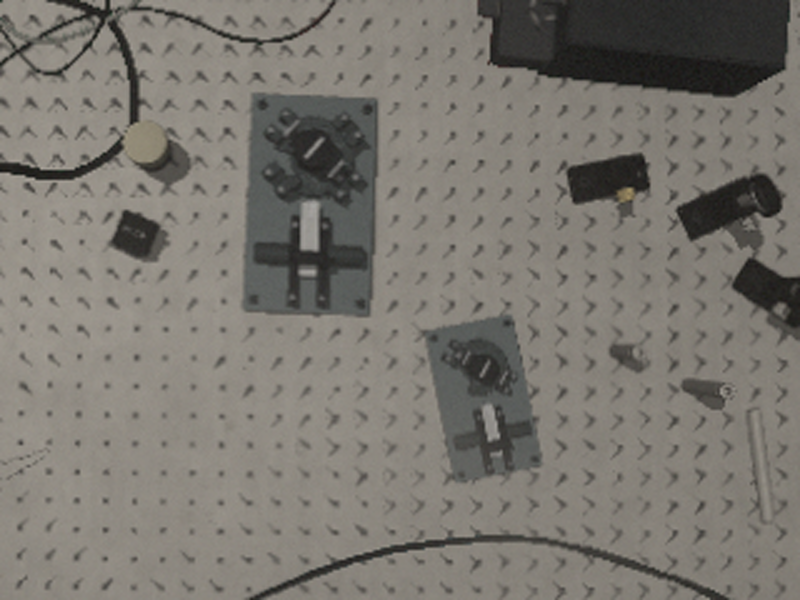

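The first picture (scene) shows the large gate around pixel (335,212) and the smaller look-alike at (240,250). The second (top) shows the large gate's knob at about (317,150) and its rib near (313,191), with the can at (248,148) and the cube at (244,184). Next I'll fit the plate corners and move in for a wrist view.

```bash
cat >> h.py <<'E'
from scipy.optimize import least_squares
C=np.array([[55,55,10],[55,-55,10],[-135,-55,10],[-135,55,10]])/1000.
def g2w(p,P):
    c,s=np.cos(p[2]),np.sin(p[2]); P=np.atleast_2d(P)
    return np.c_[p[0]+c*P[:,0]-s*P[:,1],p[1]+s*P[:,0]+c*P[:,1],P[:,2]]
def fit(obs,p0=(.64,.013,-.03)):
    # obs: (image, gate points, pixels)
    return least_squares(lambda p:np.concatenate([(proj(im,g2w(p,G))-np.array(x)).ravel() for im,G,x in obs]),p0)
def down(a): # tool pointing down, tool y at world angle a (rad)
    y=np.array([np.cos(a),np.sin(a),0]);z=np.array([0,0,-1.]);return np.c_[np.cross(y,z),y,z]
E
python3 - <<'E'
from h import *
np.set_printoptions(precision=4,suppress=True)
im=eyes.get_image("top")
r=fit([(im,C,np.array([[253,93],[377,98],[370,316],[245,311]])/2.5+[190,90])])
print(r.x,r.fun)
R=current_tcp_rot();print(R, np.degrees(np.arctan2(R[1,1],R[0,1])))
th=r.x[2]+np.radians(50)
for k in (0,180,-180):
  for a in (0,40,85):
    q=solver.ik([*r.x[:2],.043],down(th+np.radians(k+a)));print(k,a,q if q is None else np.round(q,0))
p=g2w(r.x,[-.04,0,.30])[0]
for k in (0,90,-90,180):
    q=solver.ik(p,down(r.x[2]+np.radians(k)));print(k,q if q is None else np.round(q,0))
w=eyes.get_image("wrist");print("cam in tool",R.T@(-w["R"].T@w["t"]-current_position()),R.T@w["R"].T@[0,0,1],w["mtx"][0])
E
```

```text
[ 0.6388  0.0197 -0.0242] [-0.3292  0.082   0.4182  0.0193  0.4252 -0.1482 -0.5104  0.0438]
[[ 0.9638  0.2666 -0.    ]
 [ 0.2666 -0.9638 -0.0001]
 [-0.      0.0001 -1.    ]] -74.53868870019664
0 0 [ 34.  35. -50.  94.  29.  65.  24.]
0 40 [ 37.  37. -55.  94.  33.  66.  62.]
0 85 [ 44.  45. -68.  94.  44.  72. 100.]
180 0 [  24.   30.  -37.   95.   20.   62. -149.]
180 40 [  32.   33.  -47.   94.   27.   64. -114.]
180 85 [ 33.  34. -49.  94.  28.  65. -70.]
-180 0 [  24.   30.  -37.   95.   20.   62. -149.]
-180 40 [  32.   33.  -47.   94.   27.   64. -114.]
-180 85 [ 33.  34. -49.  94.  28.  65. -70.]
0 [ 39.  18. -55.  82.  14.  87. -16.]
90 [ 40.  18. -56.  82.  15.  88.  73.]
-90 [  39.   18.  -54.   82.   14.   87. -106.]
180 None
cam in tool [ 0.0679  0.0002 -0.161 ] [-0.2493 -0.0002  0.9684] [349.9415   0.     317.5821]
```

```bash
python3 - <<'E'
from h import *
np.set_printoptions(precision=4,suppress=True)
u=np.array([.173,-.627]);u/=np.linalg.norm(u)
bot.movel([*(u*.48),.36],max_speed=.3)
q=np.array(current_joints());q[0]=0;q[2]=0;bot.goto_joints(q)
p=np.array([.6388,.0197,-.0242]);th=p[2]+np.radians(50)
print(current_position(),current_tcp_rot())
for k in (0,180,-180):
  for a in (0,40,85):
    s=solver.ik([*p[:2],.043],down(th+np.radians(k+a)));print(k,a,s if s is None else np.round(s,0))
bot.move_ptp(g2w(p,[-.05,0,.30])[0],down(p[2]-np.pi/2))
w=eyes.get_image("wrist");print(np.round(current_joints()),current_time())
cv2.imwrite("pics/w1.png",w["frame"][:,:,::-1])
for t in ("gate","knob_grip","slide_rib","tooth_a"): print(t,[(d["pixel"],round(d["confidence"],2)) for d in spotter.place_of("wrist",t)][:3])
G=np.r_[C,[[0,0,0],[0,0,.054],[-.1,0,.04]]]
print(proj(w,g2w(p,G)))
E
```

```text
[ 0.4809 -0.0259  0.3588] [[ 0.0517  0.9987 -0.0008]
 [ 0.9987 -0.0517  0.0049]
 [ 0.0049 -0.001  -1.    ]]
0 0 [-4. 25. -0. 96.  0. 59. 44.]
0 40 [-2. 25. -2. 96.  1. 59. 84.]
0 85 [ -0.  25.  -5.  96.   2.  59. 128.]
180 0 [  -5.   25.    2.   96.   -1.   59. -135.]
180 40 [ -3.  25.  -1.  96.   1.  59. -96.]
180 85 [ -2.  25.  -3.  96.   1.  59. -52.]
-180 0 [  -5.   25.    2.   96.   -1.   59. -135.]
-180 40 [ -3.  25.  -1.  96.   1.  59. -96.]
-180 85 [ -2.  25.  -3.  96.   1.  59. -52.]
[ -2.  10.  -3.  85.   0.  85. -96.] 5.5
gate [([422.6, 242.8], 0.81), ([314.4, 116.3], 0.59)]
knob_grip [([318.8, 119.9], 0.94)]
slide_rib [([315.8, 116.9], 0.66), ([316.5, 194.9], 0.64)]
tooth_a []
[[272.1851  74.3504]
 [361.9342  74.3395]
 [357.6113 221.6368]
 [276.6296 221.6338]
 [317.0893 119.7736]
 [317.0097 121.6506]
 [317.0689 202.7736]]
```

View pics/w1.png

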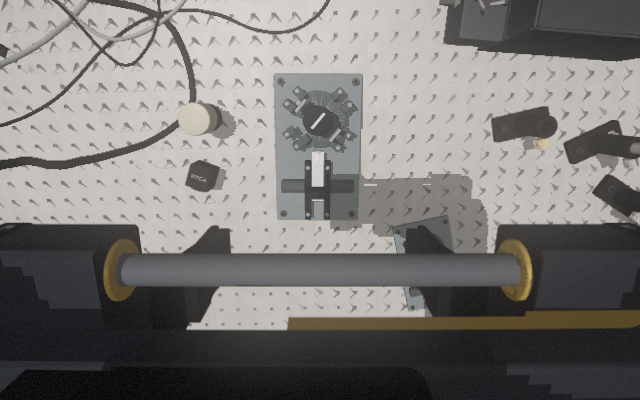

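The wrist view shows the large gate upright in the image: knob at (320,120), rib near (317,190), plate corners about (274,73), (363,74), (361,220) and (276,219). This agrees with the fit to 1–3 px. One closer look will refine it.

```bash
python3 - <<'E'
from h import *
import pickle
np.set_printoptions(precision=4,suppress=True)
p=np.array([.6388,.0197,-.0242])
bot.movel(g2w(p,[-.10,0,.16])[0],max_speed=.2)
w=eyes.get_image("wrist");pickle.dump(w,open("w2.pkl","wb"))
for t in ("knob_grip","slide_rib","tooth_a"): print(t,[(d["pixel"],round(d["confidence"],2)) for d in spotter.place_of("wrist",t)][:3])
G=np.r_[C,[[0,0,.054],[0,0,.069],[-.1,0,.04]]]
print(proj(w,g2w(p,G)),current_wrist_force(),current_torque())
cv2.imwrite("pics/w2.png",cv2.resize(w["frame"][0:240,160:480,::-1],(800,600),interpolation=cv2.INTER_CUBIC))
E
```

```text
knob_grip []
slide_rib [([317.0, 180.8], 0.93)]
tooth_a []
[[249.7848  -2.9415]
 [385.5489  -2.949 ]
 [376.172  220.3381]
 [259.0849 220.2994]
 [317.6181  62.0053]
 [317.6057  59.3059]
 [317.6093 191.6737]] [ 0.8431 -0.8228  0.133 ] [-0.0016  0.0089  0.0376]
```

View pics/w2.png

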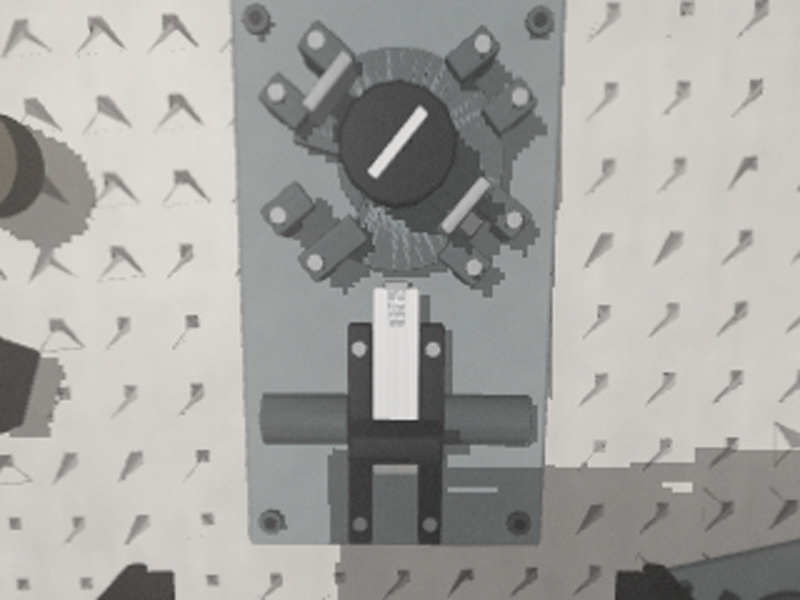

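The close view shows the knob's top centre at (319.2,57.2) px, the tab tops at (291.2,32.8) and (346.4,82.4), the rear plate corners at (260,218) and (376.4,218), and the rib's rear top edge at row ≈185. The fit needs only a 2–3 mm correction.

```bash
python3 - <<'E'
from h import *
import pickle
np.set_printoptions(precision=4,suppress=True)
w=pickle.load(open("w2.pkl","rb"));f=lambda P:np.array(P)/2.5+[160,0]
G=[C[2],C[3],[0,0,.069],[0,0,.067]]; X=f([[541,545],[250,545],[398,143],[397,144]])
r=fit([(w,np.array(G),X)]);p=r.x;print(p,r.fun)
a,b=onz(w,f([328,82]),.067),onz(w,f([466,206]),.067)
print("tabs",(a+b)/2,np.linalg.norm(a-b)*1e3,np.degrees(np.arctan2(*(a-b)[[1,0]])-p[2]))
rr=onz(w,f([397,463]),.055);c,s=np.cos(p[2]),np.sin(p[2]);d=rr-[*p[:2],0]
print("rib gate",c*d[0]+s*d[1],-s*d[0]+c*d[1]); np.save("p.npy",p)
E
```

```text
[ 0.6404  0.0187 -0.0266] [ 0.4728  0.8235 -0.3588  0.5135 -0.2362 -0.4254  0.1546 -0.4257]
tabs [0.6399 0.0186 0.067 ] 49.73361790022143 49.889403117738226
rib gate -0.09275493330748577 -0.00024159301002561447
```

```bash
python3 - <<'E'
from h import *
np.set_printoptions(precision=3,suppress=True)
p=np.load("p.npy");p[:2]=[.6402,.0187];np.save("p.npy",p)
R=down(p[2]+np.radians(230))
bot.movel([*p[:2],.16],max_speed=.2,attitude=R)
print(np.round(current_joints()))
print(bot.movel([*p[:2],.085],max_speed=.15,guard=6))
f0,t0=np.array(current_wrist_force()),np.array(current_torque())
print(bot.movel([*p[:2],.043],max_speed=.06,guard=4),current_position(),f0,t0)
bot.gripper_close(15); bot.hold(.3)
print("w",current_gripper_width()*87,np.array(current_wrist_force())-f0,np.array(current_torque())-t0,current_position(),current_time())
print("force along tool y",R[:,1]@(np.array(current_wrist_force())-f0))
w=eyes.get_image("wrist");cv2.imwrite("pics/w3.png",w["frame"][:,:,::-1])
np.save("t0.npy",np.r_[f0,t0])
E
```

```text
[  -5.   19.    2.   89.   -1.   72. -135.]
False
False [0.64  0.019 0.043] [-0.178  0.483  0.195] [ 0.103 -0.016  0.024]
w 40.33110923325553 [0.714 0.715 2.943] [ 0.266 -0.033 -0.   ] [0.641 0.019 0.043] 10.275
force along tool y -1.00859201384535
```

```bash
cat > turn.py <<'E'
from h import *
import sys
np.set_printoptions(precision=3,suppress=True)
p=np.load("p.npy");b=np.load("t0.npy");pos=[*p[:2],.043]
def ang():
    R=np.array(current_tcp_rot());return np.degrees(np.arctan2(R[1,1],R[0,1])-p[2])%360-230
def turn(angles,lim):
    for a in angles:
        bot.movel(pos,max_speed=.05,attitude=down(p[2]+np.radians(230+a)))
        bot.hold(.1)
        f=np.r_[current_wrist_force(),current_torque()]-b
        print(a,round(ang(),2),f[:3],"tz %.3f"%f[5],"w %.1f"%(current_gripper_width()*87),"t %.2f"%current_time())
        if abs(f[5])>lim: return True
E
python3 - <<'E'
from turn import *
turn([1,2,3,4,6,9],.3)
E
```

```text
1 1.0 [1.652 1.688 4.413] tz -0.080 w 40.4 t 10.68
2 2.01 [1.12  0.837 4.512] tz -0.052 w 40.8 t 11.03
3 3.01 [1.414 1.298 4.883] tz -0.094 w 40.4 t 11.38
4 4.01 [0.023 1.542 4.313] tz -0.064 w 40.9 t 11.72
6 6.02 [0.798 1.457 4.85 ] tz -0.005 w 40.8 t 12.07
9 9.03 [0.976 1.438 5.577] tz 0.035 w 40.8 t 12.43
```

```bash
python3 - <<'E'
from turn import *
turn([13,18,24,30],.3)
w=eyes.get_image("wrist");cv2.imwrite("pics/w4.png",cv2.resize(w["frame"][:,:,::-1],(800,500)))
E
```

```text
13 13.04 [-0.071  1.032  4.665] tz 0.107 w 40.7 t 12.78
18 18.04 [1.324 1.247 5.303] tz 0.082 w 40.6 t 13.12
24 24.03 [0.755 1.3   5.071] tz 0.048 w 40.8 t 13.48
30 30.03 [0.856 1.812 4.846] tz 0.021 w 40.7 t 13.84
```

View pics/w4.png

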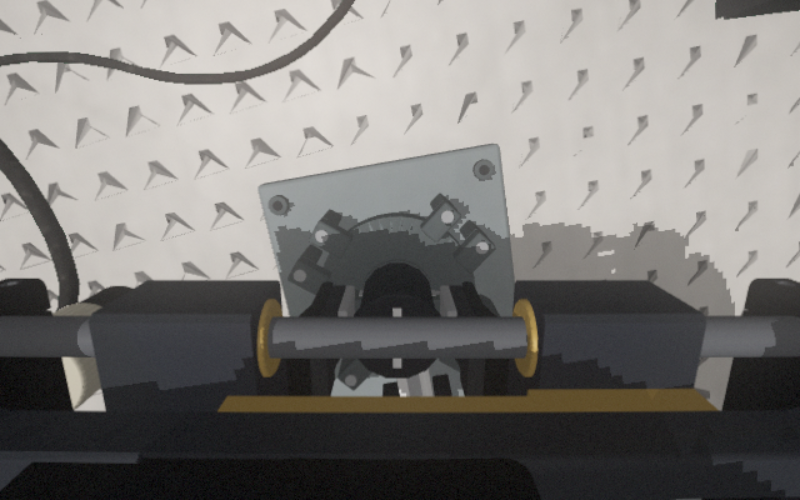

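The white mark at (397,335) is perpendicular to the finger line, so the knob is following the gripper. Now I'll go on to the stop and feel for it in fine steps.

```bash
cat > fine.py <<'E'
from turn import *
def tz(n=8):
    v=[]
    for _ in range(n): bot.hold(.015); v.append(np.r_[current_wrist_force(),current_torque()]-b)
    return np.mean(v,0)
def fine(start,end,step,drop):
    h=[]
    for a in np.arange(start,end,step):
        bot.movel(pos,max_speed=.05,attitude=down(p[2]+np.radians(230+a)))
        f=tz(); base=np.median(h[-6:]) if h else f[5]
        print(round(a,2),round(ang(),2),f[:3],"tz %.3f d %.3f"%(f[5],f[5]-base),"w %.1f"%(current_gripper_width()*87),"t %.2f"%current_time())
        if f[5]-base<-drop or f[5]<-.3: return a
        h.append(f[5])
E
python3 - <<'E'
from fine import *
if not turn([37,44,50],.3): print(fine(51,86,.8,.13))
E
```

```text
37 37.03 [0.688 1.536 5.489] tz 0.062 w 41.0 t 14.27
44 44.04 [0.654 1.584 5.135] tz 0.020 w 40.7 t 14.64
50 50.04 [0.95  1.021 4.863] tz 0.056 w 40.8 t 15.00
51.0 51.02 [0.981 1.742 5.377] tz -0.049 d 0.000 w 41.1 t 15.38
51.8 51.82 [0.62  1.951 4.865] tz -0.054 d -0.005 w 40.6 t 15.77
52.6 52.62 [0.618 1.323 5.212] tz -0.069 d -0.017 w 40.7 t 16.15
53.4 53.42 [0.945 1.848 4.85 ] tz -0.076 d -0.022 w 40.7 t 16.53
54.2 54.22 [0.847 1.818 4.996] tz -0.063 d -0.002 w 40.6 t 16.92
55.0 55.01 [0.795 1.539 4.878] tz -0.062 d 0.001 w 40.9 t 17.30
55.8 55.82 [0.573 1.489 4.873] tz -0.082 d -0.019 w 40.9 t 17.68
56.6 56.62 [0.892 1.737 4.647] tz -0.074 d -0.008 w 40.8 t 18.07
57.4 57.42 [0.816 1.62  5.06 ] tz -0.067 d 0.004 w 40.6 t 18.45
58.2 58.21 [0.747 1.544 4.611] tz -0.079 d -0.008 w 40.6 t 18.83
59.0 59.01 [1.173 1.436 5.043] tz -0.039 d 0.031 w 40.6 t 19.22
59.8 59.81 [0.609 2.046 5.181] tz -0.083 d -0.012 w 40.6 t 19.60
60.6 60.61 [0.925 1.535 5.169] tz -0.050 d 0.027 w 40.9 t 19.98
61.4 61.41 [0.551 1.512 5.023] tz -0.060 d 0.011 w 41.0 t 20.37
62.2 62.22 [0.756 1.737 5.053] tz -0.
[... 891 characters left out ...]
.081] tz -0.068 d 0.006 w 40.4 t 26.12
74.2 74.21 [0.625 1.428 4.917] tz -0.032 d 0.042 w 41.1 t 26.50
75.0 75.02 [0.664 1.705 5.348] tz -0.073 d -0.003 w 40.7 t 26.88
75.8 75.82 [0.764 1.351 5.184] tz -0.038 d 0.035 w 41.0 t 27.27
76.6 76.62 [0.796 1.692 4.9  ] tz -0.064 d 0.006 w 40.8 t 27.65
77.4 77.42 [0.681 1.376 4.973] tz -0.065 d 0.001 w 40.4 t 28.03
78.2 78.22 [0.824 1.766 4.727] tz -0.074 d -0.010 w 40.5 t 28.42
79.0 79.02 [0.686 1.392 5.114] tz -0.064 d 0.001 w 41.0 t 28.80
79.8 79.81 [0.574 1.546 5.078] tz -0.073 d -0.008 w 40.4 t 29.18
80.6 80.6 [0.869 1.433 5.372] tz -0.135 d -0.070 w 40.8 t 29.57
81.4 81.38 [1.816 2.482 4.489] tz -0.310 d -0.241 w 40.7 t 29.95
81.39999999999989
```

The stop was felt at about 80.4° (≈1.40 rad), with tz jumping to −0.31 N m. I'll relieve slightly, release, rise and look.

```bash
python3 - <<'E'
from fine import *
import pickle
bot.movel(pos,max_speed=.05,attitude=down(p[2]+np.radians(230+80.6)));print(tz()[5])
bot.let_go();bot.hold(.2);print(tz(),current_gripper_width())
bot.movel([*p[:2],.14],max_speed=.15)
bot.movel(g2w(p,[-.10,0,.16])[0],max_speed=.25,attitude=down(p[2]+3*np.pi/2))
w=eyes.get_image("wrist");pickle.dump(w,open("w5.pkl","wb"))
cv2.imwrite("pics/w5.png",cv2.resize(w["frame"][0:240,160:480,::-1],(800,600),interpolation=cv2.INTER_CUBIC))
print(current_time(),np.round(current_joints()))
E
```

```text
-0.08031489999338788
[ 0.075 -0.539 -0.192 -0.143 -0.015 -0.026] 1.0019356155708707
33.3917 [  4.   8. -10. 103.   1.  69. -98.]
```

View pics/w5.png

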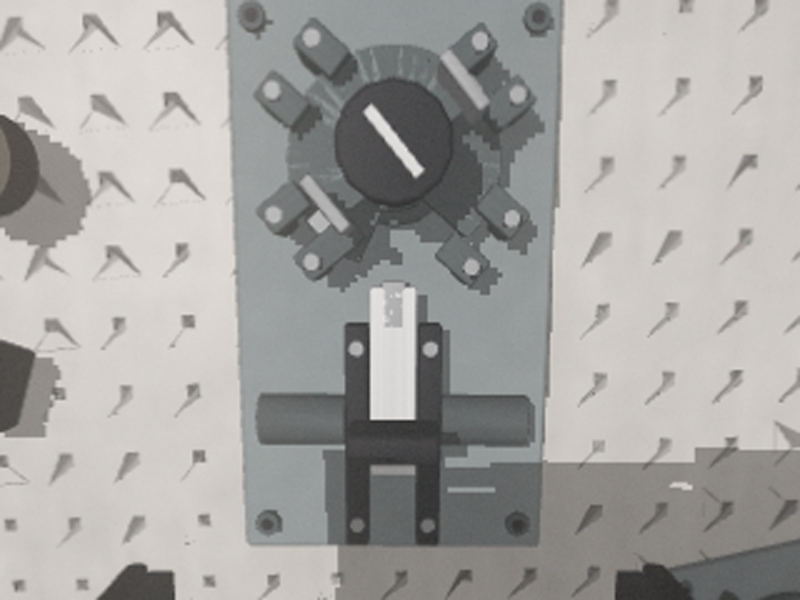

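Both tabs are out again: their tops are at (346,32) and (290,82), the same spacing as before, with the knob turned about 80°. Now the push.

```bash
python3 - <<'E'
from h import *
np.set_printoptions(precision=4,suppress=True)
p=np.load("p.npy");ux=np.array([np.cos(p[2]),np.sin(p[2]),0])
gx=lambda:(np.array(current_position())-[*p[:2],0])@ux
at=lambda x,z=.037:g2w(p,[x,0,z])[0]
bot.gripper_close(5)
bot.movel(at(-.132,.12),max_speed=.2)
print(bot.movel(at(-.132),max_speed=.08,guard=5),current_position())
f0=np.array(current_wrist_force())
def F(): return np.mean([(bot.hold(.01),(np.array(current_wrist_force())-f0)@ux)[1] for _ in range(8)])
print("touch",bot.movel(at(-.095),max_speed=.03,guard=1.8),gx(),F())
x=gx()
print("push",bot.movel(at(x+.018),max_speed=.03,guard=8),gx(),F(),current_time())
print("end",bot.movel(at(x+.036),max_speed=.01,guard=6),gx(),F(),current_time())
E
```

```text
False [0.5088 0.0222 0.0376]
touch True -0.10364591578134288 -0.0737980437193492
push False -0.08618453338092025 -1.7757824561770663 38.3
end True -0.08204816519615778 -0.012853067560246817 39.1833
```

```bash
python3 - <<'E'
from h import *
import pickle
np.set_printoptions(precision=4,suppress=True)
p=np.load("p.npy");ux=np.array([np.cos(p[2]),np.sin(p[2]),0])
gx=lambda:(np.array(current_position())-[*p[:2],0])@ux
at=lambda x,z=.037:g2w(p,[x,0,z])[0]
f=lambda:np.array(current_wrist_force())@ux
print(gx(),f())
for i in range(3):
    print("again",bot.movel(at(gx()+.006),max_speed=.01,guard=8),gx(),f(),current_time())
bot.movel(at(gx()-.03),max_speed=.1);bot.movel(at(-.12,.16),max_speed=.2)
bot.movel(at(-.10,.16),max_speed=.2)
w=eyes.get_image("wrist");pickle.dump(w,open("w6.pkl","wb"))
cv2.imwrite("pics/w6.png",cv2.resize(w["frame"][0:240,160:480,::-1],(800,600),interpolation=cv2.INTER_CUBIC))
print(current_time())
E
```

```text
-0.08266141585245484 -0.5147242406862259
again True -0.08184344722291031 1.1970648027448527 39.7417
again True -0.08192467856138592 -1.2953962250233488 40.25
again True -0.0821288944170813 -0.09707901707696766 40.8167
42.325
```

View pics/w6.png

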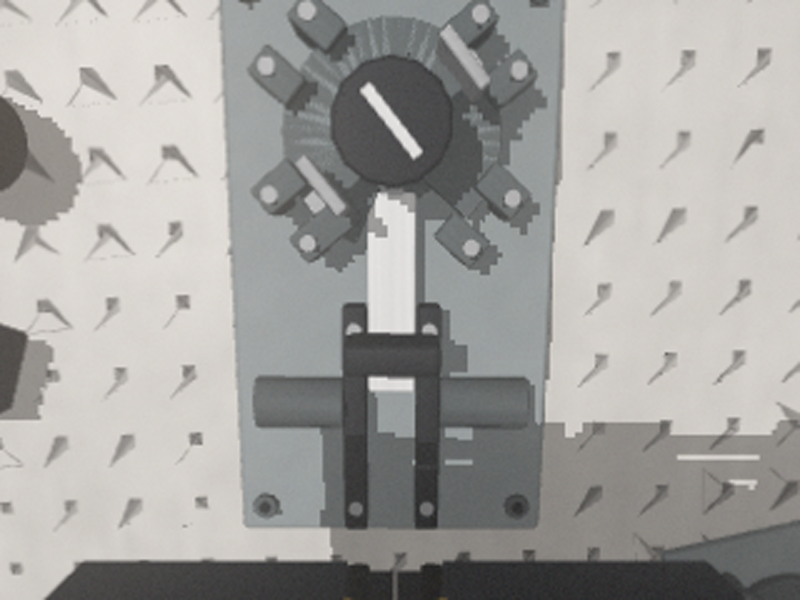

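The rib has moved forward about 22 mm; its rear edge is now at row ≈151. The slide tip sits at the knob, the knob is still about 80° round with both tabs out, and the can and cube look undisturbed. The end stop repeated within 0.3 mm on three further pushes.

```bash
python3 - <<'E'
from h import *
import pickle
w=pickle.load(open("w6.pkl","rb"));p=np.load("p.npy");f=lambda P:np.array(P)/2.5+[160,0]
print((onz(w,f([392,377]),.055)-[*p[:2],0])@[np.cos(p[2]),np.sin(p[2]),0])
a,b=onz(w,f([465,57]),.067),onz(w,f([320,185]),.067);print(np.linalg.norm(a-b)*1e3)
ticket.finish_job();print(current_time())
E
```

```text
-0.06997251007060819
49.72473934290364
the job is handed in; nothing more can be done
the job is handed in; nothing more can be done
```

The gate is open: the knob is latched at its end stop, the slide is pushed home, and the job is handed in. The clock read 42.3 s of the allowed 70 s at the last check before that.

- **Knob:** I pinched the tabs with 15 N and turned anticlockwise. The end stop came up at about 80.4° (1.40 rad), where the torque reached 0.31 N m. I backed off 0.8° and let go. In the picture both tabs sprang out again, with the same 49.7 mm spacing between the tab tops as before. They still showed that spacing after the push.
- **Slide:** I pushed it with the fingers shut, stopping at a force change of 6–8 N. It moved about 22 mm and met a hard end that repeated within 0.3 mm on three more pushes. The picture puts the rib about 23 mm further in, which agrees within measuring error. I could not measure the slide's starting position exactly, so full travel follows from the hard end and a start of about 8 mm.
- **Surroundings:** The can and the cube look undisturbed in the last picture. The post and holder were out of that view, and I did not check them again after the start. The arm ended clear above the gate, touching nothing.

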